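# Thin glass flask onto the balance

### The arm

A 6-joint arm with a two-finger parallel gripper is mounted at the origin on the work surface. World frame = base frame: x ahead of the robot, y to its left, z up, the work surface at z = 0. Lengths are in mm, angles in rad, forces in N, time in s.
With the tool pointing down it reaches from about 400 to 925 mm from the base axis. Payload 12.5 kg.
Tool frame: the origin (TCP) lies at the very end of the fingers, on their centre line; the grasp point (between the pads) lies 19 mm behind it; x points along the fingers, y is the direction in which the jaws open and shut, and the axes are right-handed (so a half turn about x gives the same grasp; the last joint's range is limited). The gripper opens to 95 mm and grips with 3 to 60 N. Pads are 20 mm wide; open, the fingers measure 119 mm over their backs; the gripper's body (75 mm by 180 mm) begins 59 mm behind the grasp point.
Start: joints at [1.226, 0.491, 1.559, -0, 1.092, -0.106], TCP at [147.818, 607.289, 180.461] pointing down, gripper open.
Joint ranges: [-3.1, 3.1], [-0.84, 2.19], [0.05, 2.79], [-1.13, 4.28], [0.06, 2.93], [-2.69, 2.69]. Speed limits (rad/s): [2.22, 2.22, 2.79, 3.14, 3.14, 3.14].

### API

Orientations are given as [roll, pitch, yaw] about the fixed x, y, z axes, in that order (R = Rz(yaw) Ry(pitch) Rx(roll)).
In Python, from cell import * gives the robot as it stands.
- The arm moves only by the tool step_arm, never from a script. Its argument "steps" is a list of rows, each a list of 4 numbers: the shift along the tool's x, y, z in units of 50 mm (1.0 is 50 mm), then the turn about the tool's x in units of 8 degrees (1.0 is 8 degrees). A call has 1 to 20 rows; each row shifts and turns the commanded pose from where the row before left it, along the tool's axes as they then stand; what a row does not reach is not made up. A row lasts 1/8 s, in which the tool goes at most 62.5 mm and 10.7 degrees, less where a joint would pass 70% of its speed; a pose out of reach is approached as far as the arm can. A call is refused whole if a number of a shift passes 1 or a number of a turn 1, either way. A call with a gripper value outside its range is refused whole. "jaw" is the closure, from 0 (fully open) to 1 (shut), set as the call begins (left out, the last holds). The fingers move at their own pace and stop on an object; the grip force is fixed at half the most. Time passes only in rows, so rows that do not move let the fingers close. It gives the time, the measured TCP pose, the force and the opening at its end, in the units of the state.
- state(): the state, without advancing time (a new reading comes with each control period).
- read_camera(name): name is "scene" or "top"; returns the picture (480x640x3 uint8, red, green, blue); there is no depth.
- camera_info(name): a dict with "mtx" (3x3 intrinsics, pixels), "eye" and "attitude" of the camera in the world. Camera axes: x right, y down, z forward; pixel columns grow to the right and rows downward; lengths in mm; the calibration is good to about 2 mm. A picture is of the moment at which its call begins. camera_info takes no time and is no camera call.
- job_done(): hands the job in, once; it reports no verdict.
The state is a dict: "t": time; "joints": joint angles; "qvel": joint speeds; "tau": joint torques, N m; "eef_pos": TCP position; "tcp_rot": TCP orientation; "ft_force": force on the tool from outside, world axes, zero at the start; "moment": the same for the moment, N m; "opening": opening from 0.0 (shut) to 1.0 (fully open).
Only numpy, scipy, OpenCV 4.12 (cv2) and the standard library are available. Lean on these libraries where they do the work, as an engineer would, in place of code of your own. Each camera call takes 0.05 s, during which the arm holds its last target.

### The job

Put the smaller of the two conical flasks upright on the middle of the balance's round pan and let go. It is thin glass, so hold it lightly, with no more than 50 N of grip, and set it down gently without dropping it or pressing the pan down to its stop. Leave the larger conical flask standing where it is.

Things in the scene. Friction and masses are not known exactly. Their poses are not given: they have to be found in the camera images.
- flask: the smaller conical flask, thin amber glass, empty, about 90 g: 120 mm high, a cone 66 mm across at the foot narrowing to a straight neck 28 mm across from 74 mm up to 115 mm above the foot, with a 32 mm rim bead over the last 5 mm. Pick it by the neck. It cracks when gripped with more than 50 N (50 N at each finger); a grip of 20 to 30 N holds it safely. Origin at the centre of its underside, z up; it is round, so its yaw means nothing
- pan: round steel pan of the balance, 120 mm across, 4 mm thick, the only round plate on the white weighing machine. Its origin is the centre of its upper face, z up, 78 mm above the table when empty. It is sprung: it sinks about 0.8 mm for each newton (1 mm under the flask) and meets its stop after 8 mm. A push of more than 15 N through the flask, hard on the stop, harms it, and so does a drop of more than about 8 mm
- big_flask: the larger conical flask, to be left alone: same amber glass, 160 mm high, 88 mm across at the foot, neck 36 mm across. Origin at the centre of its underside, z up. Other glassware stands about too, among it an amber round-bellied flask with a thin 185 mm tall neck and a low clear beaker
There are look-alikes about, which are no part of the job. What is shaped like the flask but red or turquoise is not meant.

How it is judged:
By the outcome, as a careful person would: the job done as asked, in the order asked, and still so for the second after the job is handed in, with the robot touching nothing.
It also fails if it takes over 40 s, if anything falls off the work surface, if the arm or the gripper's body presses on something with over 40 N, if the wrist force passes 120 N, or if a joint passes its speed limit or range.

## Working session

There is one attempt and no reset: what is moved stays moved. The work goes in short steps, Python scripts to look and compute and a tool call to move; the robot and the scene stay as the last step left them, time stands still between calls to the robot, and variables do not carry over. Pictures are saved under pics/ and viewed, and the job is handed in when it is done.

Besides the shell and the picture viewer there is one more tool, called after "Call:" by a JSON object that holds its "op" and its "data", one argument or row to a line. step_arm: Moves the arm, as the interface text tells. Its arguments: {"type":"object","properties":{"steps":{"type":"array","items":{"type":"array","items":{"type":"number"}}},"jaw":{"type":"number"}},"required":["steps"]}

```bash
mkdir -p pics; python3 - <<'E'
from cell import *
import cv2
print(state())
for n in ("scene","top"):
    im=read_camera(n); cv2.imwrite(f"pics/{n}0.png",im[:,:,::-1]); print(n,camera_info(n))
E
```

```text
{'t': 0.0, 'joints': array([ 1.22639080e+00,  4.91557186e-01,  1.55944267e+00, -9.91687661e-06,
        1.09170571e+00, -1.05597295e-01]), 'qvel': array([-0.00051862,  0.00053813,  0.00115089,  0.00020346,  0.00029647,
       -0.00096907]), 'tau': array([ 1.23300939e-03, -6.12646580e+01, -2.58198649e+01,  6.93243043e-02,
        4.80304565e-02, -1.07250135e-04]), 'eef_pos': array([147.72423864, 607.00258558, 179.86558194]), 'tcp_rot': array([-1.66849085,  1.56968338, -1.9072945 ]), 'ft_force': array([-0.79597535, -0.49326678,  0.21157708]), 'moment': array([-0.03853412, -0.01663774, -0.02004405]), 'opening': 1.001465618863042}
scene {'mtx': array([[550.08286852,   0.        , 317.44445104],
       [  0.        , 550.08286852, 240.69869569],
       [  0.        ,   0.        ,   1.        ]]), 'eye': array([1030.75394325,  379.74047283,  728.12917783]), 'attitude': array([-2.42585465e+00, -1.82399998e-04,  2.30425438e+00])}
top {'mtx': array([[550.1979301 ,   0.        , 322.64744728],
       [  0.        , 550.1979301 , 241.30766155],
       [  0.        ,   0.        ,   1.        ]]), 'eye': array([ 452.39992122,   -9.00995572, 1009.44778894]), 'attitude': array([-2.97759484,  0.00913826, -1.57685009])}
```

View pics/scene0.png

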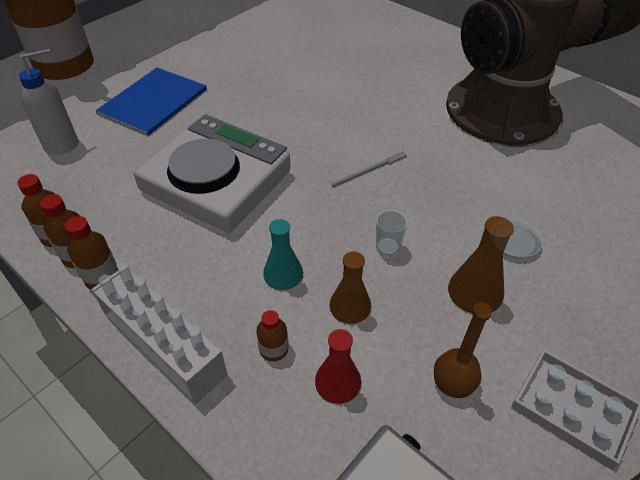

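View pics/top0.png

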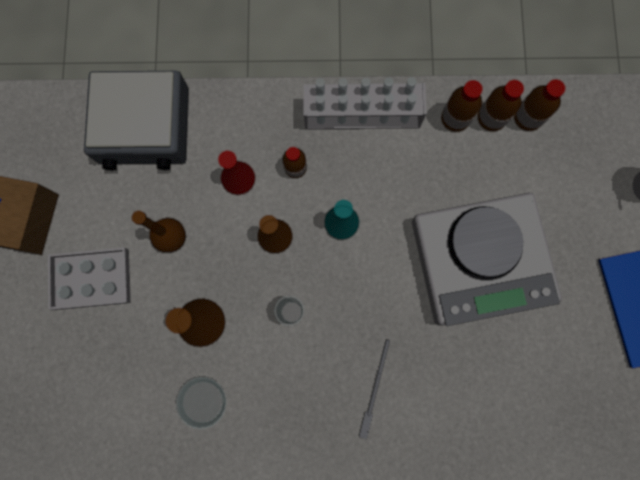

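Amber candidates (scene / top pixels):
- (351,288) / (272,234): the shortest and conical, so it fits the flask.
- (482,265) / (198,320): a taller cone, so it is the big flask.
- (465,350) / (163,232): round belly and thin neck, so it is not meant.

The red and turquoise cones are look-alikes. Next I'll confirm this in a crop and measure.

```bash
cat > h.py <<'E'
import numpy as np, cv2
from scipy.spatial.transform import Rotation as R
from cell import camera_info
def ray(n,uv):
    c=camera_info(n); d=R.from_euler('xyz',c['attitude']).as_matrix()@np.linalg.inv(c['mtx'])@np.array([uv[0],uv[1],1.])
    return c['eye'],d/np.linalg.norm(d)
def plane(n,uv,z):
    e,d=ray(n,uv); return e+d*(z-e[2])/d[2]
def tri(a,b):
    (e1,d1),(e2,d2)=ray('scene',a),ray('top',b)
    s=np.linalg.lstsq(np.c_[d1,-d2],e2-e1,rcond=None)[0]
    p,q=e1+s[0]*d1,e2+s[1]*d2
    return (p+q)/2,np.linalg.norm(p-q)
def proj(n,p):
    c=camera_info(n); x=c['mtx']@(R.from_euler('xyz',c['attitude']).as_matrix().T@(np.asarray(p,float)-c['eye'])); return x[:2]/x[2]
E
python3 - <<'E'
from h import *
s=cv2.imread('pics/scene0.png');t=cv2.imread('pics/top0.png')
a=cv2.resize(s[240:335,300:400],(400,380),interpolation=cv2.INTER_CUBIC)
b=cv2.resize(t[200:265,240:310],(400,371),interpolation=cv2.INTER_CUBIC)
o=np.zeros((380,800,3),np.uint8);o[:,:400]=a;o[:371,400:]=b
cv2.imwrite('pics/crop.png',o)
for n,im in(('scene',s),('top',t)):
    h=cv2.cvtColor(im,cv2.COLOR_BGR2HSV)
    m=cv2.inRange(h,(5,110,30),(22,255,255))
    k,l,st,c=cv2.connectedComponentsWithStats(m)
    for i in range(1,k):
        if st[i,4]>150: print(n,st[i],c[i].round(1))
    # pan: dark-grey disc; low saturation edges
print([plane('top',p,78)for p in[(487,242)]],plane('scene',(203,163),78))
E
```

```text
scene [   3    0   73   28 1622] [39.3 11.7]
scene [ 29  45  64  35 969] [65.2 66.5]
scene [  22  189   88   80 2559] [ 66.1 234.3]
scene [ 434  217   80  181 6037] [474.3 307.2]
scene [ 330  252   41   72 1918] [350.9 291.9]
scene [257 319  30  30 601] [271.7 335.4]
top [451  87  31  34 428] [467.2 104.2]
top [492  87  30  33 422] [506.4 103.5]
top [533  86  27  34 390] [545.6 102.5]
top [283 149  22  23 251] [295.  162.5]
top [   0  177   57   77 3377] [ 24.4 214.4]
top [ 132  211   53   41 1070] [162.8 232.2]
top [259 216  33  37 837] [275.2 233.7]
top [ 166  299   58   47 1854] [197.1 322.6]
[array([ 603.26658342, -282.62489667,   78.        ])] [ 610.96287312 -273.45802904   78.        ]
```

View pics/crop.png

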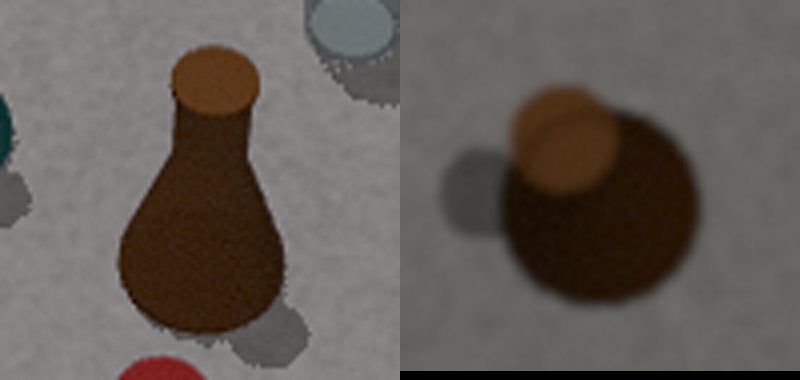

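The crop shows the short amber cone with its rim disc at about scene (354,260) and top (269,224), so it is the flask. Next I'll fit the rim and pan ellipses.

```bash
python3 - <<'E'
from h import *
s=cv2.imread('pics/scene0.png');t=cv2.imread('pics/top0.png')
rim={}
for n,im,(u,v) in(('scene',s,(354,260)),('top',t,(269,225))):
    h=cv2.cvtColor(im,cv2.COLOR_BGR2HSV)
    print(n,im[v,u],im[v+17,u])
    m=cv2.inRange(h,(5,110,68 if n=='scene' else 48),(22,255,255))
    k,l,st,c=cv2.connectedComponentsWithStats(m)
    i=l[v,u]; print(st[i],c[i]); cn=max(cv2.findContours((l==i).astype(np.uint8),0,1)[0],key=len)
    e=cv2.fitEllipse(cn);print(e); rim[n]=e[0]
print('rim tri',tri(rim['scene'],rim['top']))
for n in rim: print(plane(n,rim[n],120))
# base in top: contour circle
h=cv2.cvtColor(t,cv2.COLOR_BGR2HSV);m=cv2.inRange(h,(5,110,15),(22,255,48))
k,l,st,c=cv2.connectedComponentsWithStats(m);i=l[242,280];cn=max(cv2.findContours((l==i).astype(np.uint8),0,1)[0],key=len)
c=cv2.convexHull(cn);e=cv2.fitEllipse(c);print('base',e,plane('top',e[0],8))
# pan
pan={}
for n,im,(u,v) in(('scene',s,(203,163)),('top',t,(487,242))):
    g=cv2.cvtColor(cv2.medianBlur(im,5),cv2.COLOR_BGR2GRAY)
    print(g[v-50:v+51:4,u],g[v,u-50:u+51:4])
E
```

```text
scene [25 54 89] [15 32 52]
[343 252  22  17 293] [353.33105802 259.9112628 ]
((353.34027099609375, 259.90484619140625), (16.089506149291992, 21.135482788085938), 92.80188751220703)
top [21 48 76] [ 3 14 30]
[260 216  19  18 269] [268.52416357 224.3197026 ]
((268.545166015625, 224.32733154296875), (17.2952938079834, 18.024080276489258), 87.87748718261719)
rim tri (array([629.19723438,  87.25589036, 118.1255323 ]), np.float64(0.4746328927244624))
[630.56148725  87.95707472 120.        ]
[628.69032134  87.24801859 120.        ]
base ((274.5826416015625, 235.76608276367188), (32.47645568847656, 33.1303596496582), 87.72174835205078) [629.2442205   87.97592196   8.        ]
[129  81 129  81  82  82 109 104 104 105 106 107 107 105 106 105 104  97
   7   6  63 140 139 123  76  74] [137 137 138 138 108 106 107 107 107 107 106 106 105 105 107 107 107 107
 106 106 100  10 139 139 139 138]
[103 105  97 104  88  90  90  89  89  90  90  90  92  92  92  92  92  93
  93  92  92  46  73 102  72  73] [115 115 107   7  53  89  89  89  90  91  92  92  93  92  92  91  91  90
  90  89  89  90 113 114 114 114]
```

```bash
python3 - <<'E'
from h import *
s=cv2.imread('pics/scene0.png');t=cv2.imread('pics/top0.png')
a=cv2.resize(s[110:235,130:300],(400,294),interpolation=cv2.INTER_CUBIC)
b=cv2.resize(t[190:330,405:565],(400,350),interpolation=cv2.INTER_CUBIC)
o=np.zeros((350,800,3),np.uint8);o[:294,:400]=a;o[:,400:]=b
cv2.imwrite('pics/crop2.png',o)
E
```

```text
(no output)
```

View pics/crop2.png

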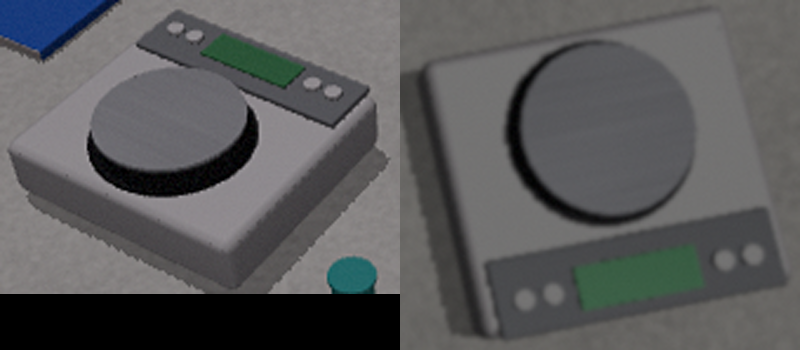

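```bash
python3 - <<'E'
from h import *
s=cv2.imread('pics/scene0.png');t=cv2.imread('pics/top0.png')
pan={}
for n,im,(u,v),lo,hi in(('scene',s,(203,160),90,119),('top',t,(487,242),80,100)):
    g=cv2.cvtColor(cv2.medianBlur(im,3),cv2.COLOR_BGR2GRAY)
    m=cv2.morphologyEx(cv2.inRange(g,lo,hi),cv2.MORPH_OPEN,np.ones((7,7)))
    k,l,st,c=cv2.connectedComponentsWithStats(m,connectivity=4);i=l[v,u];print(n,st[i],c[i])
    cn=cv2.convexHull(max(cv2.findContours((l==i).astype(np.uint8),0,1)[0],key=len))
    e=cv2.fitEllipse(cn);print(e,plane(n,e[0],78)); pan[n]=e[0]
print(tri(pan['scene'],pan['top']))
for nm,a,b in(('pan eye',(202.0,160.8),(487.8,242.2)),):print(nm,tri(a,b),plane('scene',a,78),plane('top',b,78))
for nm,uv,z in(('turq rim',(343,209),120),('red rim',(228,160),120),('round',(139,217),185),('big',(178,320),160),('beaker',(289,310),30),('small bottle cap',(293,154),70),('rack',(364,90),60)):print(nm,plane('top',uv,z))
from cell import state
q=state();r=R.from_euler('xyz',q['tcp_rot']).as_matrix();print(r.round(3))
E
```

```text
scene [ 169  139   66   43 2241] [201.37974119 159.82106203]
((201.42657470703125, 159.786865234375), (42.495731353759766, 66.88667297363281), 80.90223693847656) [ 607.17584163 -282.27604584   78.        ]
top [ 455  207   68   68 3653] [488.48754448 240.86093622]
((488.6723327636719, 240.99850463867188), (66.66493225097656, 70.10902404785156), 119.71941375732422) [ 604.98126278 -285.57406824   78.        ]
(array([ 605.20105973, -286.17943958,   74.65490367]), np.float64(0.9644281708976395))
pan eye (array([ 604.00709938, -285.94930846,   71.46112093]), np.float64(0.12005569274955542)) [ 608.28189923 -279.38165125   78.        ] [ 602.90966277 -283.97082682   78.        ]
turq rim [653.55504623 -35.76768156 120.        ]
red rim [739.50298054 156.6319848  120.        ]
round [628.8301345  279.34751106 185.        ]
big [472.46999267 220.3051919  160.        ]
beaker [491.83008846  59.22522557  30.        ]
small bottle cap [765.69062715  50.40553867  70.        ]
rack [889.84746824 -78.71304192  60.        ]
[[-0.     0.237  0.972]
 [-0.001  0.972 -0.237]
 [-1.    -0.001 -0.   ]]
```

Flask is at (629, 88): its rim height triangulates to 118 against 120, and rim and foot agree, so it stands upright. Pan is at about (605, -283), and its 70 px width matches 120 mm. I'll rise and travel over the flask with the jaws open.

Call:
{"op": "step_arm", "data": {
  "steps": [
    [-0.5,0,0,0],
    [-0.5,-0.2,0.3,0],
    [0,-0.5,0.75,0],
    [0,-0.6,0.9,0],
    [0,-0.6,0.9,0],
    [0,-0.6,0.9,0],
    [0,-0.6,0.9,0],
    [0,-0.6,0.9,0],
    [0,-0.6,0.9,0],
    [0,-0.6,0.9,0],
    [0,-0.6,0.9,0],
    [0,-0.6,0.9,0],
    [0,-0.6,0.9,0],
    [0,-0.6,0.9,0],
    [0,-0.4,0.6,0],
    [0,-0.1,0.2,0],
    [0,0,0,0],
    [0,0,0,0]
  ],
  "jaw": 0
}}

```text
t: 2.35
eef_pos: [625.6, 90.5, 230.5]
tcp_rot: [2.697, 1.57, 2.46]
ft_force: [0.0, 0.0, 0.4]
opening: 0.999
```

```bash
cat >> h.py <<'E'
def togo(p):
    from cell import state
    q=state();r=R.from_euler('xyz',q['tcp_rot']).as_matrix()
    print('t',q['t'],'tcp',q['eef_pos'].round(1),'F',q['ft_force'].round(2),'open',round(q['opening']*95,1),'units',(r.T@(np.array(p)-q['eef_pos'])/50).round(3)); print(q['joints'].round(2),r[:,0].round(4))
E
python3 -c "
from h import *
togo([629.3,87.7,79])"
```

```text
t 2.35 tcp [625.6  90.5 230.5] F [0.05 0.04 0.41] open 94.9 units [ 3.03  -0.037  0.086]
[ 0.04  0.46  1.48  0.    1.21 -1.29] [-3.e-04  2.e-04 -1.e+00]
```

Call:
{"op": "step_arm", "data": {
  "steps": [
    [0,-0.04,0.09,0],
    [0.4,0,0,0],
    [0.6,0,0,0],
    [0.5,0,0,0],
    [0.2,0,0,0],
    [0,0,0,0]
  ]
}}

```text
t: 3.1
eef_pos: [630.3, 86.6, 145.4]
tcp_rot: [3.13, 1.57, 2.891]
ft_force: [0.1, 0.3, 0.3]
opening: 1.0
```

```bash
python3 - <<'E'
from h import *
from cell import *
togo([629.3,87.7,79])
for n in('scene','top'):cv2.imwrite(f'pics/{n}1.png',read_camera(n)[:,:,::-1])
a=cv2.imread('pics/scene1.png')[150:350,250:450];b=cv2.imread('pics/top1.png')[140:340,170:370]
cv2.imwrite('pics/c1.png',cv2.resize(np.hstack([a,b]),(800,400),interpolation=cv2.INTER_CUBIC))
E
```

```text
t 3.1 tcp [630.3  86.6 145.4] F [0.09 0.3  0.28] open 95.0 units [ 1.329  0.016 -0.024]
[ 0.03  0.54  1.57  0.    1.03 -1.3 ] [-4.e-04  1.e-04 -1.e+00]
```

View pics/c1.png

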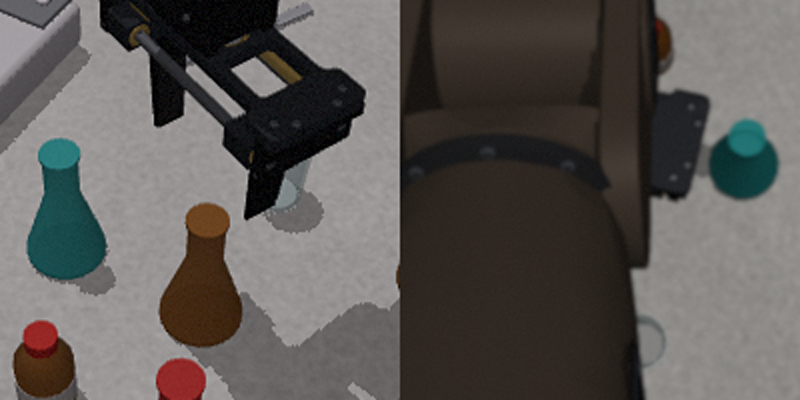

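The fingertips straddle the flask: tips at about (377,258) and (332,212), midpoint (354,235), directly above the rim at (353,260). I'll descend and close.

Call:
{"op": "step_arm", "data": {
  "steps": [
    [0.3,0.01,-0.02,0],
    [0.4,0,0,0],
    [0.4,0,0,0],
    [0.2,0,0,0],
    [0.02,0,0,0],
    [0,0,0,0]
  ]
}}

```text
t: 3.95
eef_pos: [629.8, 87.1, 79.9]
tcp_rot: [0.382, 1.57, 0.143]
ft_force: [0.2, 0.1, 0.4]
opening: 0.999
```

Call:
{"op": "step_arm", "data": {
  "steps": [
    [0,0,0,0],
    [0,0,0,0],
    [0,0,0,0],
    [0,0,0,0],
    [0,0,0,0],
    [0,0,0,0],
    [0,0,0,0],
    [0,0,0,0]
  ],
  "jaw": 1
}}

```text
t: 4.95
eef_pos: [629.4, 87.1, 79.4]
tcp_rot: [2.193, 1.571, 1.955]
ft_force: [-0.2, -0.6, -0.0]
opening: 0.317
```

```bash
python3 - <<'E'
from h import *
from cell import *
togo([629.3,87.7,79])
cv2.imwrite('pics/s2.png',cv2.resize(read_camera('scene')[150:350,250:450,::-1],(600,600),interpolation=cv2.INTER_CUBIC))
E
```

```text
t 4.95 tcp [629.4  87.1  79.4] F [-0.18 -0.6  -0.04] open 30.2 units [ 0.008  0.011 -0.005]
[ 0.03  0.61  1.63  0.    0.9  -1.3 ] [-0.e+00  1.e-04 -1.e+00]
```

View pics/s2.png

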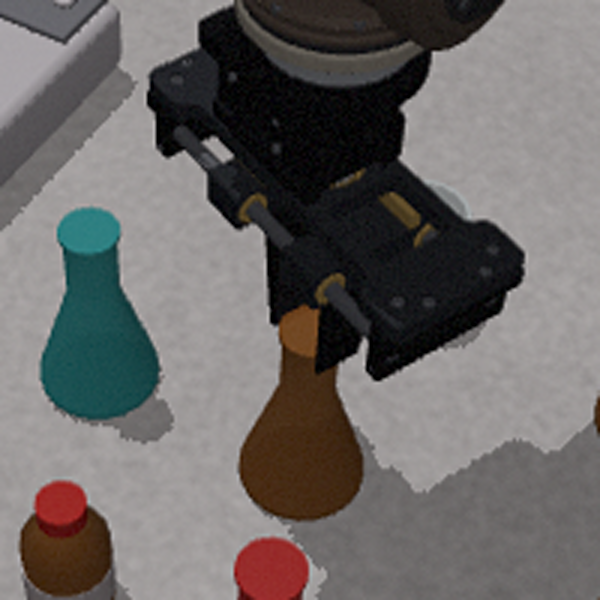

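The flask's neck is between the fingers and it is still upright. I'll hold a little longer, then lift slowly.

Call:
{"op": "step_arm", "data": {
  "steps": [
    [0,0,0,0],
    [0,0,0,0],
    [0,0,0,0],
    [0,0,0,0]
  ]
}}

```text
t: 5.5
eef_pos: [629.4, 87.1, 79.4]
tcp_rot: [1.567, 1.571, 1.328]
ft_force: [-1.1, -0.3, 0.0]
opening: 0.316
```

Call:
{"op": "step_arm", "data": {
  "steps": [
    [-0.1,0,0,0],
    [-0.3,0,0,0],
    [-0.5,0,0,0],
    [-0.6,0,0,0],
    [-0.6,0,0,0],
    [-0.5,0,0,0],
    [-0.3,0,0,0],
    [-0.1,0,0,0],
    [0,0,0,0],
    [0,0,0,0]
  ]
}}

```text
t: 6.75
eef_pos: [629.1, 87.1, 228.5]
tcp_rot: [-2.93, 1.569, 3.114]
ft_force: [0.2, 0.3, -1.4]
opening: 0.314
```

```bash
python3 - <<'E'
from h import *
from cell import *
togo([605,-283,230])
cv2.imwrite('pics/s3.png',read_camera('scene')[:,:,::-1])
E
```

```text
t 6.75 tcp [629.1  87.1 228.5] F [ 0.24  0.34 -1.41] open 29.9 units [-0.03  -7.306  1.282]
[ 0.03  0.47  1.47  0.    1.21 -1.3 ] [-0.0015  0.     -1.    ]
```

View pics/s3.png

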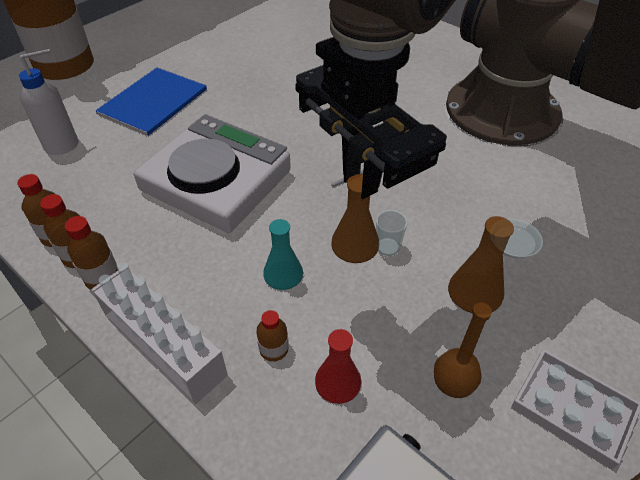

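The flask hangs free and upright in the gripper, with a wrist load of about 1 N, and nothing else has moved. I'll carry it over to the pan.

Call:
{"op": "step_arm", "data": {
  "steps": [
    [0,-0.3,0.05,0],
    [0,-0.5,0.09,0],
    [0,-0.7,0.12,0],
    [0,-0.8,0.14,0],
    [0,-0.8,0.14,0],
    [0,-0.8,0.14,0],
    [0,-0.8,0.14,0],
    [0,-0.8,0.14,0],
    [0,-0.7,0.12,0],
    [0,-0.5,0.09,0],
    [0,-0.4,0.07,0],
    [0,-0.2,0.04,0],
    [0,0,0,0],
    [0,0,0,0],
    [0,0,0,0]
  ]
}}

```text
t: 8.68
eef_pos: [605.5, -281.9, 229.5]
tcp_rot: [1.006, 1.571, 0.768]
ft_force: [-0.4, -0.9, -0.8]
opening: 0.316
```

```bash
python3 - <<'E'
from h import *
from cell import *
togo([605,-283,160])
cv2.imwrite('pics/s4.png',cv2.resize(read_camera('scene')[0:240,80:400,::-1],(800,600),interpolation=cv2.INTER_CUBIC))
E
```

```text
t 8.675 tcp [ 605.5 -281.9  229.5] F [-0.4  -0.87 -0.76] open 30.1 units [ 1.391 -0.025 -0.004]
[-0.53  0.51  1.38  0.    1.25 -1.87] [ 1.e-04  1.e-04 -1.e+00]
```

View pics/s4.png

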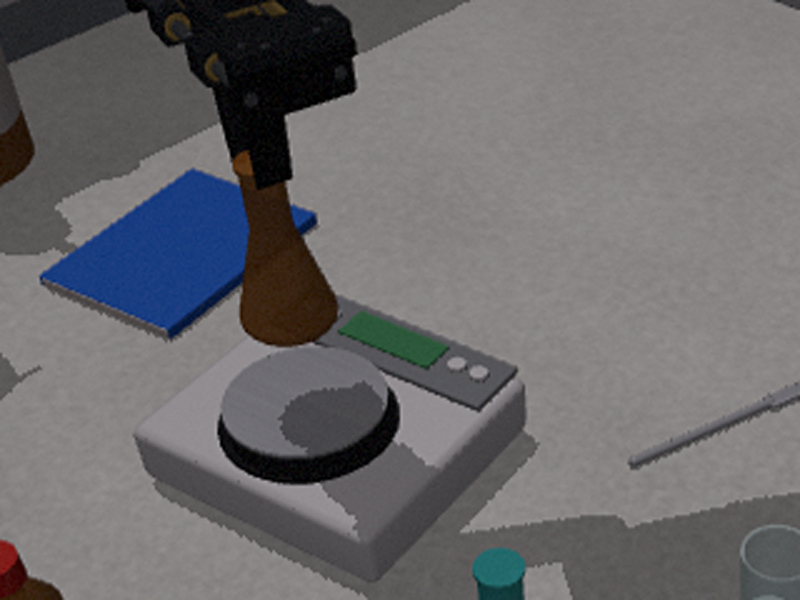

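```bash
python3 - <<'E'
from h import *
f=lambda z:((proj('scene',[605.5,-281.9,z])-[80,0])*2.5).round(0)
for z in(150,200,245,270):print(z,f(z))
im=cv2.imread('pics/s4.png');h=cv2.cvtColor(im,cv2.COLOR_BGR2HSV);m=cv2.inRange(h,(5,110,25),(22,255,255));m[:150]=0;m[:,:200]=0
for v in range(190,345,10):
    x=np.where(m[v,:400])[0];print(v,x.min(),x.max(),(x.min()+x.max())/2)
E
```

```text
150 [289. 317.]
200 [276. 255.]
245 [264. 194.]
270 [256. 158.]
190 243 285 264.0
200 245 286 265.5
210 246 288 267.0
220 249 290 269.5
230 251 296 273.5
240 249 302 275.5
250 248 307 277.5
260 247 313 280.0
270 245 318 281.5
280 244 324 284.0
290 243 329 286.0
300 241 335 288.0
310 240 336 288.0
320 241 335 288.0
330 245 326 285.5
340 260 314 287.0
```

The flask's axis matches the projected vertical at the TCP within about 1 px, so it is hanging straight. I'll descend to about 4 mm above the pan.

Call:
{"op": "step_arm", "data": {
  "steps": [
    [0.1,-0.02,0,0],
    [0.3,0,0,0],
    [0.4,0,0,0],
    [0.3,0,0,0],
    [0.15,0,0,0],
    [0.1,0,0,0],
    [0,0,0,0],
    [0,0,0,0],
    [0,0,0,0]
  ]
}}

```text
t: 9.85
eef_pos: [605.2, -283.7, 162.3]
tcp_rot: [-0.168, 1.57, -0.407]
ft_force: [1.4, 0.2, -1.0]
opening: 0.316
```

```bash
python3 - <<'E'
from h import *
from cell import *
togo([605.5,-282.8,157.4])
cv2.imwrite('pics/s5.png',cv2.resize(read_camera('scene')[90:230,120:300,::-1],(770,600),interpolation=cv2.INTER_CUBIC))
E
```

```text
t 9.85 tcp [ 605.2 -283.7  162.3] F [ 1.39  0.18 -0.98] open 30.1 units [0.099 0.02  0.001]
[-0.54  0.57  1.46  0.    1.11 -1.87] [ 6.e-04 -3.e-04 -1.e+00]
```

View pics/s5.png

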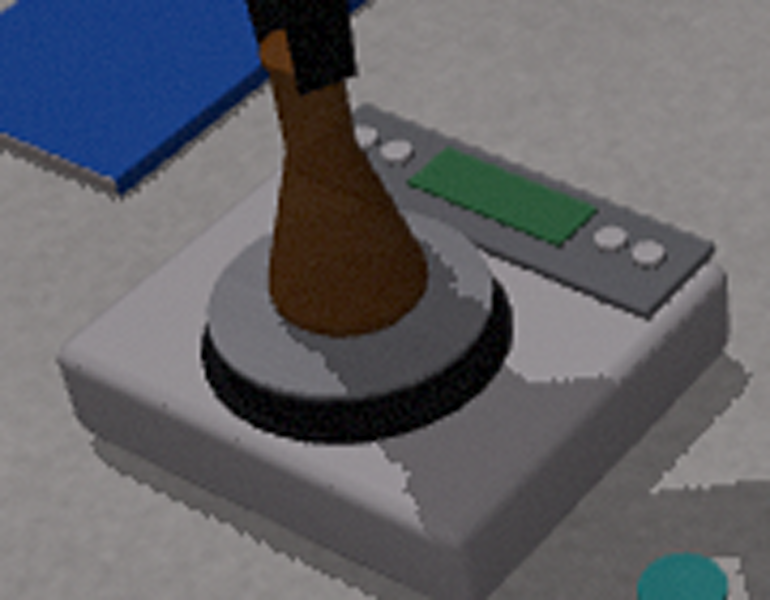

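```bash
python3 - <<'E'
from h import *
f=lambda p:((proj('scene',p)-[120,90])*[770/180,600/140]).round(0)
th=np.linspace(0,6.283,361)
def ext(x,y,z,r):
    q=np.array([f([x+r*np.cos(a),y+r*np.sin(a),z]) for a in th]);return q.min(0),q.max(0)
print('foot now',ext(605.2,-283.7,83,33)); print('foot down',ext(605.2,-283.7,78,33))
for c in((605.2,-283.7),(607.5,-281)):print('pan',c,ext(*c,78,60))
im=cv2.imread('pics/s5.png');g=cv2.cvtColor(im,cv2.COLOR_BGR2GRAY)
print(g[320:420:3,345]); print(g[310,190:280:3],g[310,420:520:3])
for n,p in(('scene0',[607,-281,78]),):
    im=cv2.imread('pics/scene0.png');g=cv2.cvtColor(im,cv2.COLOR_BGR2GRAY)
    print('col202',list(enumerate(g[130:190,202],130)));print(list(enumerate(g[161,160:246],160)))
t=cv2.cvtColor(cv2.imread('pics/top0.png'),cv2.COLOR_BGR2GRAY)
print(list(enumerate(t[242,445:530],445)));print(list(enumerate(t[200:285,488],200)))
E
```

```text
foot now (array([268., 236.]), array([427., 339.]))
foot down (array([270., 245.]), array([429., 348.]))
pan (605.2, -283.7) (array([205., 205.]), array([493., 393.]))
pan (607.5, -281) (array([204., 210.]), array([493., 399.]))
[ 37  36  35  31  29  32  53  74  76  75  72  71  75  75  70  73  73  71
  72  73  68  64  88 105  98  79  49  24  10   4   8  14  12   9]
[145 143 143 144 145 131 115 110 110 111 112 111 111 112 111 113 114 112
 112 112 112 111 110 109 111 113 117 115  85  47] [ 74  76  77  75  74  73  73  74  74  73  74  74  74  74  75  75  74  75
  74  73  74  82  86  80  32   0   2  11  10  17  50 117 159 146]
col202 [(130, np.uint8(81)), (131, np.uint8(83)), (132, np.uint8(82)), (133, np.uint8(84)), (134, np.uint8(66)), (135, np.uint8(46)), (136, np.uint8(131)), (137, np.uint8(140)), (138, np.uint8(126)), (139, np.uint8(105)), (140, np.uint8(102)), (141, np.uint8(104)), (142, np.uint8(104)), (143, np.uint8(104)), (144, np.uint8(104)), (145, np.uint8(105)), (146, np.uint8(104)), (147, np.uint8(104)), (148, np.uint8(104)), (149, np.uint8(105)), (150, np.uint8(107)), (151, 
[... 5607 characters left out ...]
)), (252, np.uint8(92)), (253, np.uint8(93)), (254, np.uint8(92)), (255, np.uint8(92)), (256, np.uint8(92)), (257, np.uint8(93)), (258, np.uint8(91)), (259, np.uint8(92)), (260, np.uint8(94)), (261, np.uint8(93)), (262, np.uint8(94)), (263, np.uint8(93)), (264, np.uint8(92)), (265, np.uint8(93)), (266, np.uint8(91)), (267, np.uint8(91)), (268, np.uint8(91)), (269, np.uint8(93)), (270, np.uint8(93)), (271, np.uint8(92)), (272, np.uint8(92)), (273, np.uint8(93)), (274, np.uint8(90)), (275, np.uint8(76)), (276, np.uint8(47)), (277, np.uint8(24)), (278, np.uint8(20)), (279, np.uint8(38)), (280, np.uint8(73)), (281, np.uint8(104)), (282, np.uint8(114)), (283, np.uint8(114)), (284, np.uint8(100))]
```

Camera views of the pan centre differ by about 4 mm: (604.5,-284) from top, (607.5,-281) from scene. Splitting the difference gives (606,-282.5), so I'll nudge 1.5 mm and lower slowly.

Call:
{"op": "step_arm", "data": {
  "steps": [
    [0.02,0.03,0,0],
    [0.02,0,0,0],
    [0.02,0,0,0],
    [0.02,0,0,0],
    [0,0,0,0],
    [0,0,0,0],
    [0,0,0,0]
  ]
}}

```text
t: 10.78
eef_pos: [605.4, -282.2, 157.9]
tcp_rot: [1.542, 1.571, 1.303]
ft_force: [0.4, 0.2, -1.5]
opening: 0.315
```

Call:
{"op": "step_arm", "data": {
  "steps": [
    [0.02,0,0,0],
    [0,0,0,0],
    [0,0,0,0]
  ]
}}

```text
t: 11.15
eef_pos: [605.4, -282.2, 157.0]
tcp_rot: [0.039, 1.571, -0.2]
ft_force: [0.3, 0.2, -0.4]
opening: 0.315
```

```bash
python3 -c "
from h import *
togo([606,-282.5,157.4])"
```

```text
t 11.15 tcp [ 605.4 -282.2  157. ] F [ 0.29  0.2  -0.37] open 30.0 units [-0.009 -0.003  0.012]
[-0.54  0.57  1.47  0.    1.1  -1.87] [ 2.e-04 -0.e+00 -1.e+00]
```

Call:
{"op": "step_arm", "data": {
  "steps": [
    [0.02,0,0,0],
    [0,0,0,0],
    [0,0,0,0],
    [0,0,0,0]
  ]
}}

```text
t: 11.65
eef_pos: [605.4, -282.2, 155.9]
tcp_rot: [0.32, 1.571, 0.081]
ft_force: [1.0, 0.1, 1.0]
opening: 0.315
```

```bash
python3 -c "
from h import *
togo([606,-282.5,157.4])"
```

```text
t 11.65 tcp [ 605.4 -282.2  155.9] F [1.01 0.06 0.96] open 29.9 units [-0.029 -0.003  0.012]
[-0.54  0.58  1.47  0.    1.09 -1.87] [ 1.e-04  0.e+00 -1.e+00]
```

Wrist force changed from about -1.0 to +1.0 N, so the flask now rests on the pan with about 1.5 mm of sink. I'll release it.

Call:
{"op": "step_arm", "data": {
  "steps": [
    [0,0,0,0],
    [0,0,0,0],
    [0,0,0,0],
    [0,0,0,0],
    [0,0,0,0],
    [0,0,0,0]
  ],
  "jaw": 0.4
}}

```text
t: 12.4
eef_pos: [605.4, -282.2, 155.9]
tcp_rot: [1.502, 1.571, 1.263]
ft_force: [0.1, 0.1, -0.7]
opening: 0.603
```

```bash
python3 - <<'E'
from h import *
from cell import *
togo([606,-282.5,157.4])
cv2.imwrite('pics/s6.png',cv2.resize(read_camera('scene')[60:230,110:310,::-1],(700,595),interpolation=cv2.INTER_CUBIC))
E
```

```text
t 12.4 tcp [ 605.4 -282.2  155.9] F [ 0.1   0.12 -0.75] open 57.3 units [-0.03  -0.003  0.013]
[-0.54  0.58  1.47  0.    1.09 -1.87] [ 0.e+00  1.e-04 -1.e+00]
```

View pics/s6.png

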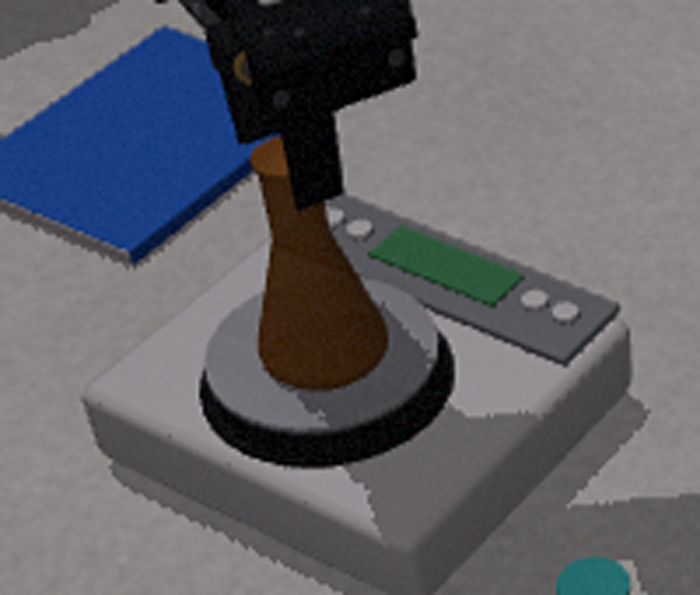

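The flask stands on the pan, released and upright. I'll open fully and retreat straight up, then sideways out of view.

Call:
{"op": "step_arm", "data": {
  "steps": [
    [0,0,0,0],
    [0,0,0,0],
    [0,0,0,0],
    [-0.2,0,0,0],
    [-0.5,0,0,0],
    [-0.8,0,0,0],
    [-0.8,0,0,0],
    [-0.6,0,0,0],
    [-0.3,0,0,0],
    [0,0.4,0,0],
    [0,0.8,0,0],
    [0,1,0,0],
    [0,1,0,0],
    [0,0.8,0,0],
    [0,0.4,0,0],
    [0,0,0,0],
    [0,0,0,0]
  ],
  "jaw": 0
}}

```text
t: 14.58
eef_pos: [657.2, -69.5, 315.5]
tcp_rot: [-2.718, 1.57, -2.957]
ft_force: [-0.3, -0.5, 0.4]
opening: 1.002
```

```bash
python3 - <<'E'
from h import *
from cell import *
togo([606,-282.5,157.4])
for n in('scene','top'):cv2.imwrite(f'pics/{n}7.png',read_camera(n)[:,:,::-1])
E
```

```text
t 14.575 tcp [657.2 -69.5 315.5] F [-0.28 -0.54  0.36] open 95.2 units [ 3.164 -4.382  0.018]
[-0.21  0.45  1.26 -0.    1.43 -1.54] [-6.e-04 -1.e-04 -1.e+00]
```

View pics/scene7.png

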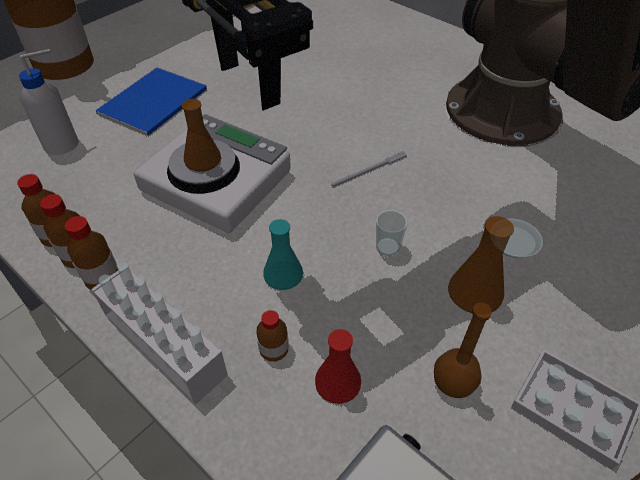

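View pics/top7.png

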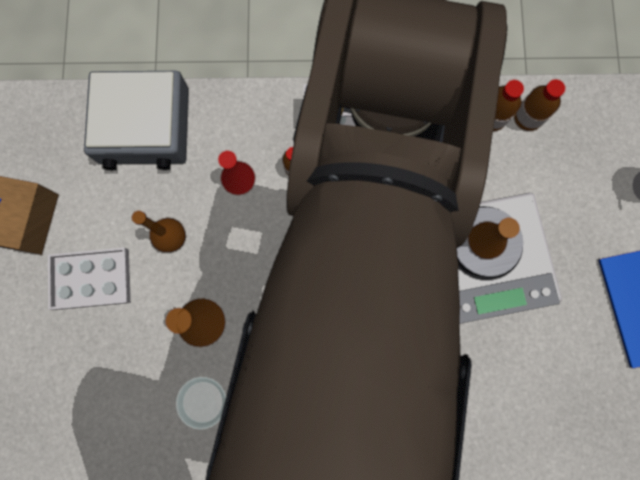

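Top view shows the flask foot at about (488,240), with the pan centre at (488,241). The scene view shows it upright at (202,140). Big flask is unchanged at (482,265) / (198,320). Handing in.

```bash
python3 -c "
from cell import *
print(job_done())"
```

```text
the job is handed in; nothing more can be done
None
```

The smaller amber flask is standing upright on the middle of the balance pan, released, and I handed the job in at about 14.7 s of the 40 s allowed. I gripped it by the neck at the fixed 30 N. I lowered it in 1 mm steps until the wrist force showed it resting on the pan (about 1.5 mm of sink), then let go and backed the gripper away.

**Last checks:**
- **Placement:** the top view puts the flask's foot within about 2 px (3 mm) of the pan centre.
- **Other items:** the big flask is where it was in both views. In what the final pictures show, nothing else has moved; the arm hid part of the table from the top camera.
- **Robot:** the gripper is open and about 220 mm away from the flask to the side.

**Disagreements:**
- **Pan centre:** the two cameras put it about 4 mm apart, so I aimed for the midpoint.
- **Jaw opening:** it read about 30 mm on a neck given as 28 mm, but the hold was steady throughout.

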